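# Lamp test of a sign segment from its switch boxes

## Robot

A 6-joint arm with a two-finger parallel gripper is mounted at the origin on the work surface. World frame = base frame: x ahead of the robot, y to its left, z up, the work surface at z = 0. Lengths are in m, angles in rad, forces in N, time in s.
With the tool pointing down it reaches from about 0.35 to 0.975 m from the base axis. Payload 4.9 kg.
Tool frame: the origin (TCP) lies midway between the tips of the shut fingers; the grasp point (between the pads) lies 19 mm behind it; z points along the fingers, y is the line along which they close (so a half turn about z gives the same grasp; the last joint's range is limited). The gripper opens to 85 mm and grips with 20 to 120 N. Pads are 22 mm wide; open, the fingers measure 114 mm over their backs; the gripper's body (76 mm by 85 mm) begins 54 mm behind the grasp point. The pads swing forward as they close: fully open they stand 13 mm farther back than shut.
Start: joints at [-1.248, 0.053, 1.613, -0, 1.476, -0.119], TCP at [0.267, -0.565, 0.231] pointing down, gripper open.
Joint ranges: [-3.01, 3.01], [-1.01, 2.22], [0.06, 2.58], [-1.02, 4.17], [0.09, 2.62], [-3.14, 3.14]. Speed limits (rad/s): [2.57, 2.57, 3.14, 3.14, 3.14, 3.14].

## Interface

Orientations are given as a rotation vector (axis times angle).
In Python, from station import ctrl, optics, job gives the robot as it stands.
- The arm moves only by the shell command python3 -m jog 'ROWS' [OPENING] [FORCE]. ROWS is JSON, a list of rows, each a list of 2 entries, a list of its own where there are three numbers: the shift along the tool's x, y, z in m, then the turn, a rotation vector about the tool's x, y, z in rad. A call has 1 to 5 rows; each row is the pose to reach, as a shift and turn from the pose commanded when the call began, along the tool's axes at that moment; what a row does not reach only later rows make up. A row lasts 1/10 s, in which the tool goes at most 50 mm and 8.59 degrees, less where a joint would pass 70% of its speed; a pose out of reach is approached as far as the arm can. A call with a gripper value outside its range is refused whole. OPENING is the opening, from 0 (shut) to 1 (fully open), set as the call begins (- or left out, the last holds). The fingers move at their own pace and stop on an object; FORCE is the grip in N (left out, the last holds). Time passes only in rows, so rows that repeat a pose let the fingers close. It gives the time, the measured TCP pose, the force, the opening and the grip force at its end, in the units of the state.
- ctrl.get_obs(): the state, without advancing time (a new reading comes with each control period).
- optics.get_image(name): name is "side" or "top"; returns a dict with "image" (420x560x3 uint8, blue, green, red), "fx", "fy", "cx", "cy" (pixels), "D" ([k1, k2, p1, p2, k3] as OpenCV has them; the pictures are not rectified), "rvec" (rotation vector, rad) and "tvec" (3), from world to camera coordinates, as OpenCV has them. Camera axes: x right, y down, z forward; pixel columns grow to the right and rows downward; lengths in m; the calibration is good to about 2 mm. A picture is of the moment at which its call begins. There is no depth.
- job.finish_job(): hands the job in; it is judged then, once.
The state is a dict: "t": time; "q": joint angles; "dq": joint speeds; "effort": joint torques, N m; "tool_pos": TCP position; "tool_rot": TCP orientation; "contact_force": force on the tool from outside, world axes, zero at the start; "wrist_torque": the same for the moment, N m; "opening": finger opening in m; "grip_force": force on a finger pad.
Only numpy, scipy, OpenCV 4.12 (cv2) and the standard library are available. Lean on these libraries where they do the work, as an engineer would, in place of code of your own. Each camera call takes 0.05 s, during which the arm holds its last target. There are 200 camera calls.

## Task

Run the lamp test of the sign from the row of four grey switch boxes: with your fingertips, first switch on the supply by pushing the raised end of the broad rocker fully down, then switch on the segment by doing the same with the narrow rocker. Last, press the large round button fully down and keep it down: the program finishes while the fingers are still holding it down, both rockers on. Do not press the small square key or the round button early, and grasp nothing: leave the loose lamp, pot and screwdriver where they are.

Things in the scene. Friction and masses are not known exactly. Their poses are not given: they have to be found in the camera images.
- board: Fixed wooden mounting board, 130 x 440 mm, 12 mm thick, lying on the table; origin in the centre of its underside, x across it away from the robot, y along the row, z up. The four switch boxes stand on it in a row at 100 mm spacing, in any order.
- supply_box: Supply box: fixed grey switch box, 86 x 86 mm, 58 mm high; origin in the centre of its underside, which sits on the board 12 mm above the table; x away from the robot, z up (its yaw varies); the broad rocker is on its top.
- broad_rocker (a joint): Broad rocker: plain white paddle, 60 mm long (box x), 54 mm wide, 8 mm thick, hinged about the box's y, 71 mm above the middle of the box's underside. Value in rad: 0 = off, the end away from the robot (+x) raised, sloping 12.6 degrees; 0.44 = fully on, that end down at its stop and the near end raised. No spring: it stays where left, against friction of about 3.5 N at the push point.
- broad_rocker_end (a point): On the paddle's top face, on its centre line, 24 mm from the hinge axis towards the raised end: the point to push down. About 90 mm above the table while off; moves with the paddle (about 10 mm straight down from off to fully on).
- segment_box: Segment box: fixed grey switch box, 86 x 86 mm, 58 mm high; origin in the centre of its underside, which sits on the board 12 mm above the table; x away from the robot, z up (its yaw varies); the narrow rocker is on its top.
- narrow_rocker (a joint): Narrow rocker: plain white paddle, 60 mm long (box x), 22 mm wide, 8 mm thick, hinged about the box's y, 71 mm above the middle of the box's underside. Value in rad: 0 = off, the end away from the robot (+x) raised, sloping 12.6 degrees; 0.44 = fully on, that end down at its stop and the near end raised. No spring: it stays where left, against friction of about 3.5 N at the push point.
- narrow_rocker_end (a point): On the paddle's top face, on its centre line, 24 mm from the hinge axis towards the raised end: the point to push down. About 90 mm above the table while off; moves with the paddle (about 10 mm straight down from off to fully on).
- test_box: Test box: fixed grey switch box, 86 x 86 mm, 58 mm high; origin in the centre of its underside, which sits on the board 12 mm above the table; x away from the robot, z up (its yaw varies); the round button is in the middle of its top.
- round_button (a joint): Travel of the round push button, a plain white cap 40 mm across in a black collar 56 mm across, 12 mm high. 0 = out, 0.008 m = fully down. Sprung: about 2 N starts it, 6 N holds it fully down, and it comes out again when let go.
- round_button_top (a point): Centre of the round button's flat top, about 90 mm above the table when out, 10 mm proud of its collar.
- key_box: Key box: fixed grey switch box, 86 x 86 mm, 58 mm high; origin in the centre of its underside, which sits on the board 12 mm above the table; x away from the robot, z up (its yaw varies); the small square key, not to be pressed, is in the middle of its top.
- square_key (a joint): Travel of the square push key, a plain white cap 24 x 24 mm. 0 = out, 0.006 m = fully down; sprung, about 2 N starts it. Leave it alone.
- square_key_top (a point): Centre of the square key's flat top, about 88 mm above the table.
- spare_lamp: Loose spare lamp standing on the table on the robot's side of the board: clear cap 48 mm across on a grey socket, 50 mm high; origin under its centre. Leave it alone.
- screw_pot: Loose white plastic pot, 60 mm across, 55 mm high, beyond the board; origin under its centre. Leave it alone.
- screwdriver: Loose screwdriver lying on the table beyond the board, roughly along the row, about 200 mm long; its x axis runs from handle to tip. Leave it alone.

How it is judged:
By the outcome, as a careful person would: the job done as asked, in the order asked, and still so for the second after the job is handed in, while the arm keeps its last pose, push and grip.
It also fails if it takes over 45 s, if anything falls off the work surface, if the arm or the gripper's body presses on something with over 40 N, if the wrist force passes 120 N, or if a joint passes its speed limit or range.

## Working session

There is one attempt and no reset: what is moved stays moved. The work goes in short steps, Python scripts to look and compute and a shell command to move; the robot and the scene stay as the last step left them, time stands still between calls to the robot, and variables do not carry over. Pictures are saved under pics/ and viewed, at most 10 in all, crops included, and the job is handed in when it is done.

```bash
mkdir -p pics; python3 - <<'E'
from station import ctrl, optics
import cv2
for n in("top","side"):
    d=optics.get_image(n); cv2.imwrite(f"pics/{n}0.png",d["image"])
    print(n,{k:v for k,v in d.items() if k!="image"})
o=ctrl.get_obs(); print(o["t"],o["tool_pos"],o["tool_rot"],o["opening"])
E
```

```text
top {'fx': 383.49687298330184, 'fy': 383.49687298330184, 'cx': 279.5696417001112, 'cy': 212.5675636054809, 'D': array([-0.0994654,  0.       ,  0.       ,  0.       ,  0.       ]), 'rvec': array([ 2.16546277, -2.1299812 ,  0.13393008]), 'tvec': array([0.0037773, 0.5676736, 0.6769666])}
side {'fx': 539.1787198318374, 'fy': 539.1787198318374, 'cx': 273.5103578127906, 'cy': 209.4886065078227, 'D': array([-0.12873314,  0.        ,  0.        ,  0.        ,  0.        ]), 'rvec': array([ 2.1377385 , -0.42966628,  0.21168029]), 'tvec': array([-0.48785728,  0.19192777,  0.58634058])}
0.1 [ 0.26705578 -0.56443641  0.2301596 ] [-3.06339386e+00 -6.87934246e-01  2.35492377e-04] 0.08511727846834197
```

View pics/top0.png

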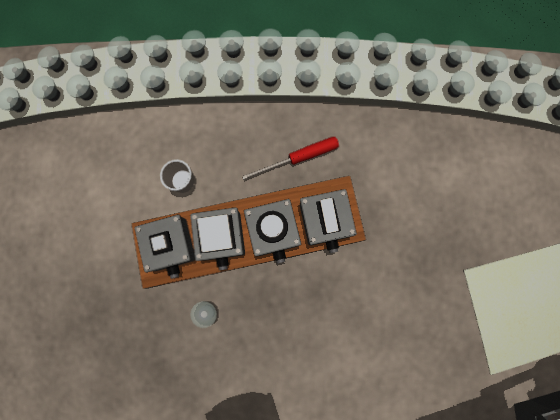

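View pics/side0.png

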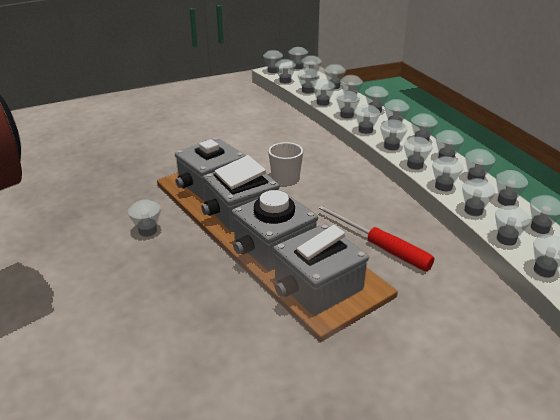

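The top view shows, left to right: key (160,243), broad rocker (216,233), round button (272,226) and narrow rocker (328,216). The side view agrees, with the raised ends away from the robot. The lamp is at (204,314), with the pot and screwdriver beyond the board.

```bash
cat > h.py <<'E'
from station import ctrl, optics
import cv2, numpy as np
from scipy.spatial.transform import Rotation as R
def ray(d,px,z):
    K=np.array([[d["fx"],0,d["cx"]],[0,d["fy"],d["cy"]],[0,0,1]])
    u=cv2.undistortPoints(np.array(px,float).reshape(-1,1,2),K,d["D"]).reshape(-1,2)
    r=cv2.Rodrigues(d["rvec"])[0]; c=-r.T@d["tvec"]; v=np.c_[u,np.ones(len(u))]@r
    return c+v*((z-c[2])/v[:,2])[:,None]
def proj(d,p):
    K=np.array([[d["fx"],0,d["cx"]],[0,d["fy"],d["cy"]],[0,0,1]])
    return cv2.projectPoints(np.array(p,float).reshape(-1,1,3),d["rvec"],d["tvec"],K,d["D"])[0].reshape(-1,2)
def rel(target,yaw):
    "shift and turn in tool axes to put TCP at target, pointing down, tool x at yaw"
    o=ctrl.get_obs(); r0=R.from_rotvec(o["tool_rot"])
    x=np.array([np.cos(yaw),np.sin(yaw),0]); z=np.array([0,0,-1.]); y=np.cross(z,x)
    r1=R.from_matrix(np.c_[x,y,z])
    return r0.inv().apply(np.array(target)-o["tool_pos"]),(r0.inv()*r1).as_rotvec()
E
python3 - <<'E'
from h import *
d=optics.get_image("top"); s=optics.get_image("side")
im=d["image"]; m=((im.min(2)>185)*255).astype(np.uint8); m[:190]=0; m[262:]=0; m[:,:130]=0; m[:,370:]=0
for c in cv2.findContours(m,cv2.RETR_EXTERNAL,cv2.CHAIN_APPROX_NONE)[0]:
    if cv2.contourArea(c)<60: continue
    rr=cv2.minAreaRect(c); M=cv2.moments(c); cen=[M["m10"]/M["m00"],M["m01"]/M["m00"]]
    P=ray(d,cen,.088)[0]; B=ray(d,cv2.boxPoints(rr),.087)
    e=B[1:3]-B[0:2]
    print(np.round(cen,1),np.round(P,4),"sides",np.round(np.linalg.norm(e[:,:2],axis=1),4),"yaws",np.round(np.degrees(np.arctan2(e[:,1],e[:,0])),1),"side px",proj(s,P).round(0))
# gray values
o=ctrl.get_obs(); print("tool x yaw",np.degrees(np.arctan2(*R.from_rotvec(o["tool_rot"]).as_matrix()[[1,0],0])))
E
```

```text
[158. 242.] [0.5058 0.2231 0.088 ] sides [0.0193 0.0196] yaws [ -75.  -162.7] side px [[207. 141.]]
[271.7 225.5] [0.5381 0.0258 0.088 ] sides [0.0343 0.0344] yaws [ -43.7 -134.2] side px [[273. 199.]]
[214.3 232.8] [0.5237 0.1249 0.088 ] sides [0.05   0.0561] yaws [ -80.9 -169.9] side px [[238. 167.]]
[328.9 215.1] [ 0.5577 -0.073   0.088 ] sides [0.0183 0.0566] yaws [ -78.3 -169.5] side px [[319. 236.]]
tool x yaw 25.312555162838777
```

```bash
python3 - <<'E'
from h import *
a,b=rel([.547,.129,.18],np.radians(9.8)); print(a.round(3),b.round(3))
E
```

```text
[ 0.55  -0.507  0.051] [-0.001  0.     0.271]
```

```bash
python3 -m jog '[[[0.55,-0.507,0.051],[0,0,0.271]],[[0.55,-0.507,0.051],[0,0,0.271]],[[0.55,-0.507,0.051],[0,0,0.271]],[[0.55,-0.507,0.051],[0,0,0.271]],[[0.55,-0.507,0.051],[0,0,0.271]]]' 0 40
python3 - <<'E'
from h import *
a,b=rel([.547,.129,.18],np.radians(9.8)); print(a.round(3),b.round(3))
E
```

```text
t: 0.7
tool_pos: [0.361, -0.3318, 0.214]
tool_rot: [-3.13, -0.267, -0.0]
contact_force: [-0.2, 1.5, 0.8]
opening: 0.0121
grip_force: 0.0
[ 0.261 -0.423  0.034] [-0.    -0.    -0.001]
```

```bash
python3 -m jog '[[[0.26,-0.42,0.03],[0,0,0]],[[0.26,-0.42,0.03],[0,0,0]],[[0.26,-0.42,0.03],[0,0,0]],[[0.26,-0.42,0.03],[0,0,0]],[[0.26,-0.42,0.03],[0,0,0]]]'
python3 -m jog '[[[0.13,-0.21,0.015],[0,0,0]],[[0.13,-0.21,0.015],[0,0,0]],[[0.13,-0.21,0.015],[0,0,0]],[[0.13,-0.21,0.015],[0,0,0]],[[0.13,-0.21,0.015],[0,0,0]]]'
python3 - <<'E'
from h import *
a,b=rel([.547,.129,.105],np.radians(9.8)); print(a.round(4),b.round(3))
E
```

```text
t: 1.2
tool_pos: [0.4544, -0.1003, 0.1992]
tool_rot: [3.13, 0.268, 0.001]
contact_force: [0.6, -1.0, 0.5]
opening: -0.0001
grip_force: 0.0
t: 1.7
tool_pos: [0.5468, 0.129, 0.1839]
tool_rot: [3.13, 0.269, 0.0]
contact_force: [0.2, -0.8, 0.9]
opening: -0.0002
grip_force: 0.0
[0.0002 0.0001 0.0789] [ 0. -0.  0.]
```

Over the broad rocker's end; go down to 105 mm and look.

```bash
python3 -m jog '[[[0,0,0.04],[0,0,0]],[[0,0,0.07],[0,0,0]],[[0,0,0.078],[0,0,0]],[[0,0,0.078],[0,0,0]]]'
python3 - <<'E'
from h import *
s=optics.get_image("side"); cv2.imwrite("pics/s1.png",cv2.resize(s["image"][60:340,130:430],None,fx=2,fy=2))
E
```

```text
t: 2.1
tool_pos: [0.5452, 0.1265, 0.1045]
tool_rot: [3.13, 0.268, -0.006]
contact_force: [-0.2, -0.4, 0.4]
opening: 0.0003
grip_force: 0.0
```

View pics/s1.png

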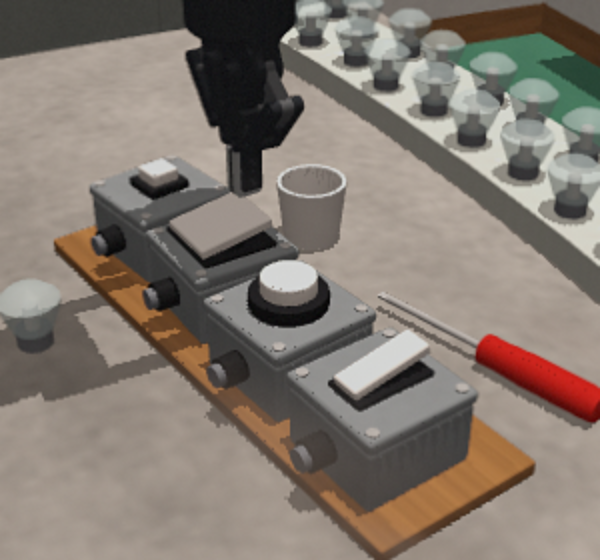

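The shut fingers, at about (245,185) in the crop, hang over the raised far end of the broad rocker. Next I press it down in small steps.

```bash
python3 -m jog '[[[0,0,0.006],[0,0,0]],[[0,0,0.010],[0,0,0]],[[0,0,0.013],[0,0,0]],[[0,0,0.016],[0,0,0]],[[0,0,0.016],[0,0,0]]]'
python3 -m jog '[[[0,0,0.002],[0,0,0]],[[0,0,0.004],[0,0,0]],[[0,0,0.006],[0,0,0]],[[0,0,0.006],[0,0,0]]]'
```

```text
t: 2.65
tool_pos: [0.547, 0.1267, 0.0905]
tool_rot: [3.13, 0.268, 0.002]
contact_force: [0.6, 0.4, 0.6]
opening: -0.0002
grip_force: 0.2
t: 3.05
tool_pos: [0.548, 0.1268, 0.0853]
tool_rot: [3.13, 0.268, 0.006]
contact_force: [1.4, -0.7, 4.4]
opening: 0.0005
grip_force: 2.2
```

```bash
python3 -m jog '[[[0,0,0.002],[0,0,0]],[[0,0,0.004],[0,0,0]],[[0,0,0.004],[0,0,0]]]'
python3 -m jog '[[[0,0,0.002],[0,0,0]],[[0,0,0.003],[0,0,0]],[[0,0,0.003],[0,0,0]]]'
```

```text
t: 3.35
tool_pos: [0.5483, 0.1269, 0.0831]
tool_rot: [3.13, 0.268, 0.005]
contact_force: [-1.3, -0.5, 12.9]
opening: -0.0002
grip_force: 6.3
t: 3.65
tool_pos: [0.5485, 0.1269, 0.0828]
tool_rot: [3.13, 0.268, 0.004]
contact_force: [-8.7, -3.2, 26.8]
opening: 0.0
grip_force: 12.0
```

```bash
python3 -m jog '[[[0,0,-0.03],[0,0,0]],[[0,0,-0.06],[0,0,0]],[[0,0,-0.08],[0,0,0]],[[0,0,-0.08],[0,0,0]]]'
python3 - <<'E'
from h import *
a,b=rel([.581,-.069,.15],np.radians(10.3)); print(a.round(4),b.round(3))
E
```

```text
t: 4.05
tool_pos: [0.548, 0.127, 0.1601]
tool_rot: [-3.13, -0.268, -0.008]
contact_force: [0.8, 0.2, -0.4]
opening: 0.0
grip_force: 0.0
[-0.0008  0.1987  0.0101] [ 0.    -0.005 -0.009]
```

```bash
python3 -m jog '[[[0,0.05,0],[0,0,0]],[[0,0.1,0],[0,0,0]],[[0,0.15,0],[0,0,0]],[[-0.001,0.199,0],[0,0,0]],[[-0.001,0.199,0],[0,0,0]]]'
python3 - <<'E'
from h import *
s=optics.get_image("side"); cv2.imwrite("pics/s2.png",cv2.resize(s["image"][60:340,130:430],None,fx=2,fy=2))
a,b=rel([.581,-.069,.105],np.radians(10.3)); print(a.round(4),b.round(3))
E
```

```text
t: 4.55
tool_pos: [0.5785, -0.0743, 0.1546]
tool_rot: [3.13, 0.258, -0.005]
contact_force: [-1.2, -0.7, 0.2]
opening: 0.0002
grip_force: 0.0
[ 0.0034 -0.0021  0.0495] [-0.002  0.004 -0.014]
```

View pics/s2.png

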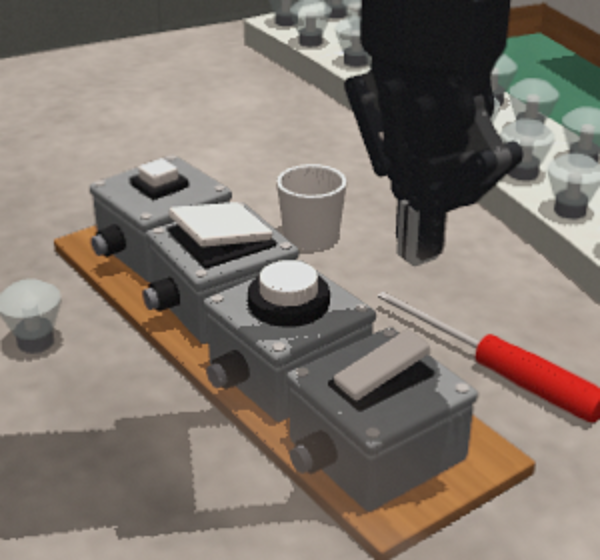

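The broad rocker, at about (220,225) in the crop, now has its near end raised and its far end down, so it is on. The fingers are just above the far end of the narrow rocker.

```bash
python3 -m jog '[[[0.001,-0.001,0.03],[0,0,0]],[[0.001,-0.001,0.05],[0,0,0]],[[0.001,-0.001,0.056],[0,0,0]],[[0.001,-0.001,0.056],[0,0,0]]]'
python3 - <<'E'
from h import *
a,b=rel([.581,-.069,.09],np.radians(10.3)); print(a.round(4),b.round(3))
E
```

```text
t: 5.0
tool_pos: [0.5785, -0.0669, 0.0988]
tool_rot: [-3.128, -0.27, 0.007]
contact_force: [0.1, 0.1, 0.1]
opening: 0.0002
grip_force: 0.0
[0.0022 0.0025 0.0087] [-0.002  0.004 -0.008]
```

```bash
python3 -m jog '[[[0.001,0.002,0.003],[0,0,0]],[[0.001,0.002,0.006],[0,0,0]],[[0.001,0.002,0.009],[0,0,0]],[[0.001,0.002,0.012],[0,0,0]],[[0.001,0.002,0.012],[0,0,0]]]'
python3 -m jog '[[[0,0,0.002],[0,0,0]],[[0,0,0.004],[0,0,0]],[[0,0,0.005],[0,0,0]],[[0,0,0.005],[0,0,0]]]'
```

```text
t: 5.5
tool_pos: [0.5824, -0.0703, 0.09]
tool_rot: [3.13, 0.268, 0.004]
contact_force: [1.6, -0.4, 1.3]
opening: 0.0001
grip_force: 0.8
t: 5.9
tool_pos: [0.583, -0.0702, 0.0854]
tool_rot: [3.13, 0.268, 0.006]
contact_force: [3.8, 1.1, 4.8]
opening: -0.0001
grip_force: 2.5
```

```bash
python3 -m jog '[[[0,0,0.002],[0,0,0]],[[0,0,0.004],[0,0,0]],[[0,0,0.004],[0,0,0]]]'
python3 -m jog '[[[0,0,0.002],[0,0,0]],[[0,0,0.003],[0,0,0]],[[0,0,0.003],[0,0,0]]]'
```

```text
t: 6.2
tool_pos: [0.5833, -0.0702, 0.0829]
tool_rot: [3.13, 0.268, 0.006]
contact_force: [1.2, 2.8, 10.9]
opening: -0.0
grip_force: 5.9
t: 6.5
tool_pos: [0.5835, -0.0703, 0.0826]
tool_rot: [3.13, 0.268, 0.005]
contact_force: [-6.6, 4.2, 25.1]
opening: -0.0002
grip_force: 11.4
```

At its stop. Next I lift and go to the round button.

```bash
python3 -m jog '[[[0,0,-0.03],[0,0,0]],[[0,0,-0.06],[0,0,0]],[[0,0,-0.08],[0,0,0]],[[0,0,-0.08],[0,0,0]]]'
python3 - <<'E'
from h import *
a,b=rel([.538,.026,.15],np.radians(10)); print(a.round(4),b.round(3))
E
```

```text
t: 6.9
tool_pos: [0.5827, -0.0708, 0.1599]
tool_rot: [3.128, 0.268, 0.006]
contact_force: [0.8, -0.5, 0.6]
opening: -0.0001
grip_force: 0.0
[-0.0276 -0.103   0.0096] [ 0.002 -0.004 -0.004]
```

```bash
python3 -m jog '[[[-0.012,-0.045,0],[0,0,0]],[[-0.024,-0.09,0],[0,0,0]],[[-0.027,-0.103,0],[0,0,0]],[[-0.027,-0.103,0],[0,0,0]],[[-0.027,-0.103,0],[0,0,0]]]'
python3 - <<'E'
from h import *
s=optics.get_image("side"); cv2.imwrite("pics/s3.png",cv2.resize(s["image"][60:340,130:430],None,fx=2,fy=2))
a,b=rel([.538,.026,.1],np.radians(10)); print(a.round(4),b.round(3))
E
```

```text
t: 7.4
tool_pos: [0.5371, 0.0261, 0.156]
tool_rot: [3.13, 0.268, -0.003]
contact_force: [0.3, -1.1, -0.8]
opening: 0.0002
grip_force: 0.0
[ 0.0007 -0.0002  0.0563] [ 0.     0.001 -0.004]
```

View pics/s3.png

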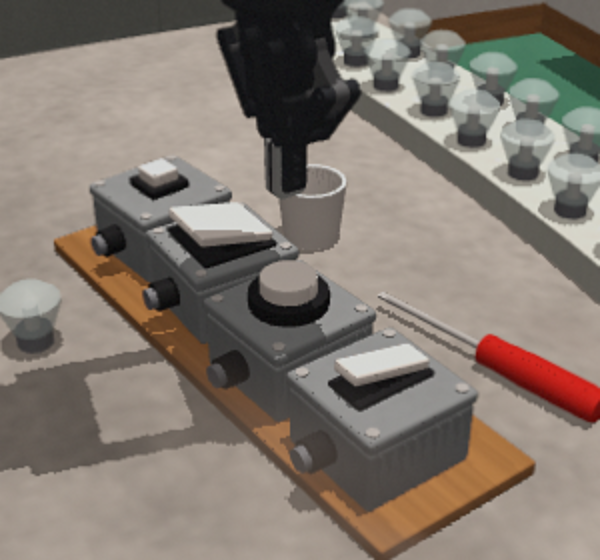

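Both rockers now have the near end raised (narrow at about (382,360), broad at about (220,225)), so both are on. The fingers are above the round button at about (288,285).

```bash
python3 -m jog '[[[0,0,0.03],[0,0,0]],[[0,0,0.05],[0,0,0]],[[0,0,0.06],[0,0,0]],[[0,0,0.065],[0,0,0]],[[0,0,0.065],[0,0,0]]]'
python3 -m jog '[[[0,0,0.003],[0,0,0]],[[0,0,0.006],[0,0,0]],[[0,0,0.008],[0,0,0]],[[0,0,0.01],[0,0,0]],[[0,0,0.01],[0,0,0]]]'
```

```text
t: 7.95
tool_pos: [0.5376, 0.0259, 0.0923]
tool_rot: [3.13, 0.267, -0.001]
contact_force: [-1.7, -0.4, 2.4]
opening: -0.0001
grip_force: 1.2
t: 8.45
tool_pos: [0.5388, 0.0262, 0.0859]
tool_rot: [3.129, 0.268, 0.003]
contact_force: [-7.3, -1.2, 16.6]
opening: -0.0001
grip_force: 8.7
```

```bash
python3 -m jog '[[[0,0,0.002],[0,0,0]],[[0,0,0.003],[0,0,0]],[[0,0,0.003],[0,0,0]],[[0,0,0.003],[0,0,0]]]'
python3 - <<'E'
from h import *
s=optics.get_image("side"); cv2.imwrite("pics/s4.png",cv2.resize(s["image"][120:270,180:380],None,fx=4,fy=4))
print(ctrl.get_obs()["contact_force"])
E
```

```text
t: 8.85
tool_pos: [0.5389, 0.0262, 0.0856]
tool_rot: [3.128, 0.269, 0.002]
contact_force: [-15.0, -2.3, 31.6]
opening: 0.0003
grip_force: 15.8
[-15.61124918  -0.61868207  31.14709073]
```

View pics/s4.png

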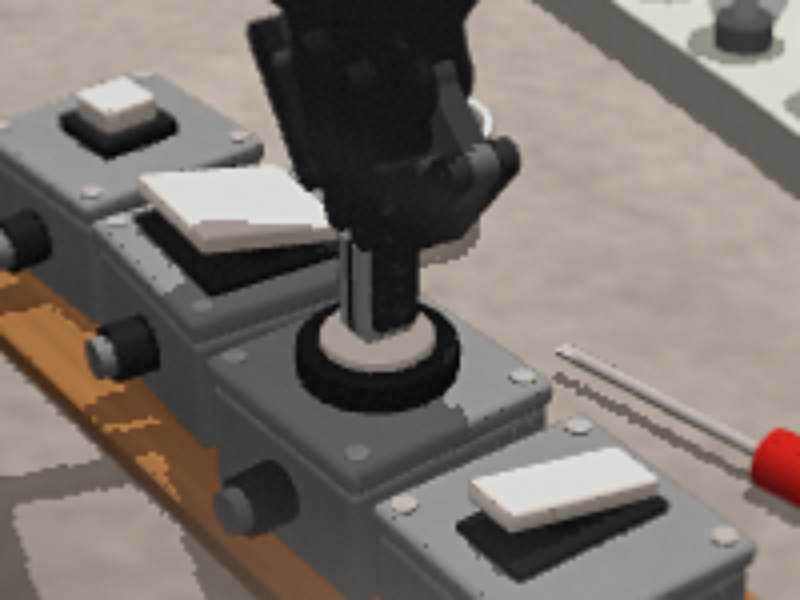

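The fingers at about (380,330) hold the button cap nearly flush with its collar, at its hard stop, and both rockers are on. I ease the push slightly and hand in.

```bash
python3 -m jog '[[[0,0,-0.002],[0,0,0]],[[0,0,-0.002],[0,0,0]],[[0,0,-0.002],[0,0,0]]]' && python3 -c "
from station import job; print(job.finish_job())"
```

```text
t: 9.2
tool_pos: [0.5388, 0.0262, 0.0858]
tool_rot: [3.128, 0.269, 0.003]
contact_force: [-10.8, -2.8, 22.2]
opening: -0.0001
grip_force: 10.9
the job is handed in; nothing more can be done
None
```

The job is handed in at 9.2 s: broad rocker switched on first, then the narrow one, and the shut fingers are still holding the round button against its stop at about 22 N; I did not touch the square key or the loose items.

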